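# Shoot the second bolt of the pressure-test chest

## Task

The lid of the pressure-test chest has two slide bolts: one is already home in its keeper, the other is still drawn back. On the drawn-back bolt, press the spring catch right down with one fingertip and keep it held down while the other fingertip pushes the bolt's upright lug towards the lid until the bolt is fully home, then let go so that the catch springs up and locks it, and move clear. Leave the other bolt shot and the loose things on and around the chest where they are.

Things in the scene. Friction and masses are not known exactly. Their poses are not given: they have to be found in the camera images.
- chest: Grey steel pressure-test chest, 400 (x) x 470 (y) x 120 mm high, fixed in place. Origin: centre of its underside, on the table; z up. Its front strip (x = -200 to -62 mm) is the deck that carries the two alike slide bolts side by side; the clear-windowed lid behind is flush with it. Which of the two places the drawn-back bolt has varies.
- bolt_unit: The drawn-back slide bolt, steel. Origin: centre of the underside of its 106 x 94 mm base plate, on the deck. x: the way the bolt slides home, level, roughly away from the robot (yaw up to 0.3 rad); z up. In mm: bar 14 wide along x at y = -22, top at z = 24, from x = -82 to 48 drawn back; straps over it (x = -46, 46, keeper 58 to 76) reach z = 28. Only lug and catch plate stand higher.
- bolt_lug (a point): Middle of the near (-x) face of that bolt's upright lug, the face to push, 8 mm below the lug's top; it moves with the bolt. The lug is a flat plate standing on the bar, 8 mm thick along the slide, 26 mm wide, from z = 24 to 58 mm in bolt_unit's frame. At the start this point is at x = -18, y = -22, z = 50 mm there.
- catch_plate (a point): Centre of the top of that bolt's catch: a flat ribbed thumb plate, 50 mm along the slide x 26 mm wide, on two sprung pins beside the bar; it moves straight down when pressed. Released it is at x = -18, y = 24, z = 42 mm in bolt_unit's frame: 46 mm sideways of the lug's middle, 16 mm below the lug's top. Its housing below it (44 x 30 mm) reaches z = 28.
- catch (a joint): How far that catch is pressed, m: 0 up, 0.008 down at its stop. The spring takes 4 N to start and 8 N at the stop. Its tooth sits in a notch of the bar and blocks the bolt until the catch is pressed about 0.004; let go, it springs up, into a second notch once the bolt is home.
- bolt (a joint): How far that bolt has slid, m: 0 drawn back (start, up to 0.001), 0.032 at its stop, fully home. It slides with about 2 N of friction and stays where it is left.
- other_bolt (a joint): The same for the other bolt, which is already home: 0.032 (its tooth leaves it about 1 mm of play). It stands about 200 to 300 mm to the left or right of the first, on the same deck, and points the same way.
- other_catch (a joint): The same for the other bolt's catch: 0, up.
- adaptor: Loose brass pipe adaptor, 30 mm diameter, 44 mm high, standing on the deck between the two bolts. Origin: centre of its underside.
- cover: Loose white round housing cover, 62 mm diameter, 18 mm thick, lying on the deck between the two bolts. Origin: centre of its underside.
- wrench: Loose steel spanner, 140 mm long, lying on the lid's window. Origin: middle of its underside.
- transmitter_a: Loose white pressure transmitter, 103 mm high, 80 mm wide, standing on the lid's window. Origin: centre of its foot.
- transmitter_b: Loose white pressure transmitter, 103 mm high, standing on the table to the left of the chest. Origin: centre of its foot.
- transmitter_c: Loose white pressure transmitter, 103 mm high, standing on the table to the right of the chest. Origin: centre of its foot.
- meter: Loose grey hand multimeter, 160 x 80 x 34 mm, lying on the table to the left of the chest. Origin: centre of its underside.

How it is judged:
By the outcome, as a careful person would: the job done as asked, in the order asked, and still so for the second after the job is handed in, with the robot touching nothing.
It also fails if it takes over 42 s, if anything falls off the work surface, if the arm or the gripper's body presses on something with over 40 N, if the wrist force passes 120 N, or if a joint passes its speed limit or range.

## Robot

A 6-joint arm with a two-finger parallel gripper is mounted at the origin on the work surface. World frame = base frame: x ahead of the robot, y to its left, z up, the work surface at z = 0. Lengths are in m, angles in degrees, forces in N, time in s.
With the tool pointing down it reaches from about 0.4 to 0.825 m from the base axis. Payload 7 kg.
Tool frame: the origin (TCP) lies at the centre of the arm's flange, where the gripper is bolted on; the fingertips stand 178 mm ahead of it and the grasp point (between the pads) lies 159 mm ahead of it (tip_reach is the distance from the TCP to the fingertips, in m); z points along the fingers, y is the line along which they close (so a half turn about z gives the same grasp; the last joint's range is limited). The gripper opens to 88 mm and grips with 3 to 60 N. Pads are 19 mm wide; open, the fingers measure 130 mm over their backs; the gripper's body (78 mm by 193 mm) begins 47 mm behind the grasp point.
Start: joints at [-56.087, 20.546, 0.682, 0, -70.136, -16.507], TCP at [0.202, -0.644, 0.405] pointing down, gripper open.
Joint ranges: [-176.03, 176.03], [-82.01, 121.73], [-58.28, 71.71], [-173.87, 95.51], [-174.79, -0.11], [-173.66, 173.66]. Speed limits (degrees/s): [136.94, 136.94, 172.46, 180, 180, 180].

## Interface

Orientations are given as [roll, pitch, yaw] about the fixed x, y, z axes, in that order (R = Rz(yaw) Ry(pitch) Rx(roll)).
In Python, from plant import * gives the robot as it stands.
- The arm moves only by the shell command python3 -m handwheel 'ROWS'. ROWS is JSON, a list of rows, each a list of 7 numbers: the opening, from -1 (shut) to 1 (fully open), then the shift along the tool's x, y, z as a fraction of full scale, then the turn, a rotation vector about the tool's x, y, z as a fraction of full scale. A call has 1 to 5 rows; each row shifts and turns the commanded pose from where the row before left it, along the tool's axes as they then stand; what a row does not reach is not made up. Full scale, the value 1, is 0.025 m for a shift and 6 degrees for a turn. A row lasts 1/8 s, in which the tool goes at most 62.5 mm and 10.7 degrees, less where a joint would pass 70% of its speed; a pose out of reach is approached as far as the arm can. A call with a number of a shift or a turn outside -1 to 1 is refused whole. A call with a gripper value outside its range is refused whole. The fingers move at their own pace and stop on an object; the grip force is fixed at half the most. Time passes only in rows, so rows that do not move let the fingers close. It gives the time, the measured TCP pose, the force, the opening and the grip force at its end, in the units of the state.
- get_obs(): the state, without advancing time (a new reading comes with each control period).
- snapshot(name): name is "scene" or "top"; returns a dict with "color" (400x640x3 uint8, red, green, blue), "fx", "fy", "cx", "cy" (pixels), "R" (3x3) and "t" (3): a world point X has camera coordinates R X + t. Camera axes: x right, y down, z forward; pixel columns grow to the right and rows downward; lengths in m; the calibration is good to about 2 mm. A picture is of the moment at which its call begins. There is no depth.
- close_job(): hands the job in; it is judged then, once.
The state is a dict: "clock": time; "joint_pos": joint angles; "qvel": joint speeds; "tau": joint torques, N m; "tool_pos": TCP position; "orientation": TCP orientation; "force": force on the tool from outside, world axes, zero at the start; "moment": the same for the moment, N m; "opening": finger opening in m; "gripper_force": force on a finger pad.
Only numpy, scipy, OpenCV 4.12 (cv2) and the standard library are available. Lean on these libraries where they do the work, as an engineer would, in place of code of your own. Each camera call takes 0.05 s, during which the arm holds its last target. There are 200 camera calls.

## Working session

There is one attempt and no reset: what is moved stays moved. The work goes in short steps, Python scripts to look and compute and a shell command to move; the robot and the scene stay as the last step left them, time stands still between calls to the robot, and variables do not carry over. Pictures are saved under pics/ and viewed, at most 10 in all, crops included, and the job is handed in when it is done.

```bash
mkdir -p pics; ls; python3 - <<'E'
from plant import *
import cv2
for n in("scene","top"):
    s=snapshot(n); cv2.imwrite(f"pics/{n}0.png",s["color"][:,:,::-1])
    print(n,s["fx"],s["fy"],s["cx"],s["cy"],s["R"],s["t"])
o=get_obs();print(o)
E
```

```text
pics
scene 433.5498376018104 433.5498376018104 322.14984015471344 203.4421385603401 [[-0.65988702  0.75130021  0.0098545 ]
 [ 0.42793032  0.38657843 -0.81696558]
 [-0.61759595 -0.53488794 -0.57660223]] [ 0.37959044 -0.14885372  1.68367697]
top 473.65518092596494 473.65518092596494 318.3767843524608 203.6681019929814 [[ 0.01322534 -0.99990769  0.00311455]
 [-0.99532246 -0.01346268 -0.09566582]
 [ 0.09569892 -0.00183477 -0.99540864]] [-0.01283506  0.60756669  1.83543082]
{'clock': 0.1, 'joint_pos': array([-5.60852251e+01,  2.05863980e+01,  6.40199255e-01, -1.62079849e-02,
       -7.01361165e+01, -1.65063454e+01]), 'qvel': array([-0.00478689, -0.10161275,  0.16879055,  0.13390309,  0.03281966,
       -0.04281531]), 'tau': array([-3.26127563e-03, -5.84162664e+01,  2.93748540e+01,  7.01573879e+00,
        1.00469420e-02, -8.46623448e-05]), 'tool_pos': array([ 0.20188536, -0.64392726,  0.40384046]), 'orientation': array([ 1.79916748e+02, -8.77990343e-03, -1.62597082e+02]), 'force': array([1.03980256, 0.29993932, 0.30120499]), 'moment': array([0.01586644, 0.00618627, 0.0377178 ]), 'gripper_force': 0.0, 'opening': 0.08791132972720993}
```

View pics/top0.png

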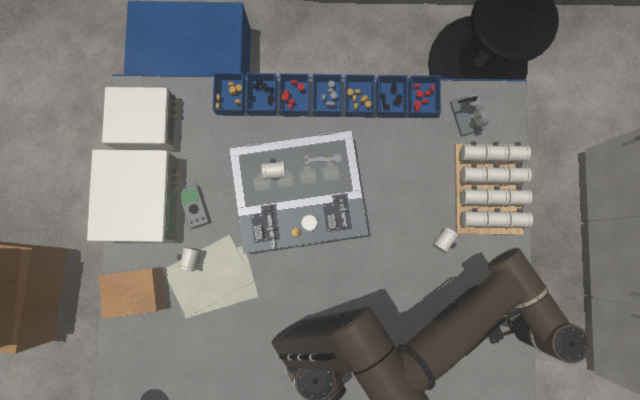

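View pics/scene0.png

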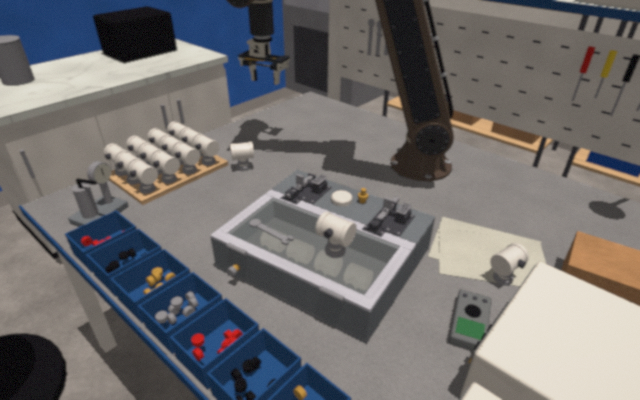

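The top view shows the chest at (300,190), with bolt units at about (265,225) and (338,213), the adaptor at (296,232) and the cover at (310,222). The scene view shows the bolts at (305,185) and (390,215). I'll enlarge both.

```bash
python3 - <<'E'
import cv2,numpy as np
t=cv2.imread("pics/top0.png")[188:258,235:375]; s=cv2.imread("pics/scene0.png")[160:245,275:440]
f=lambda i:cv2.convertScaleAbs(cv2.resize(i,(800,int(800*i.shape[0]/i.shape[1])),interpolation=cv2.INTER_CUBIC),alpha=1.6,beta=10)
cv2.imwrite("pics/t1.png",f(t));cv2.imwrite("pics/s1.png",f(s))
E
```

```text
(no output)
```

View pics/t1.png

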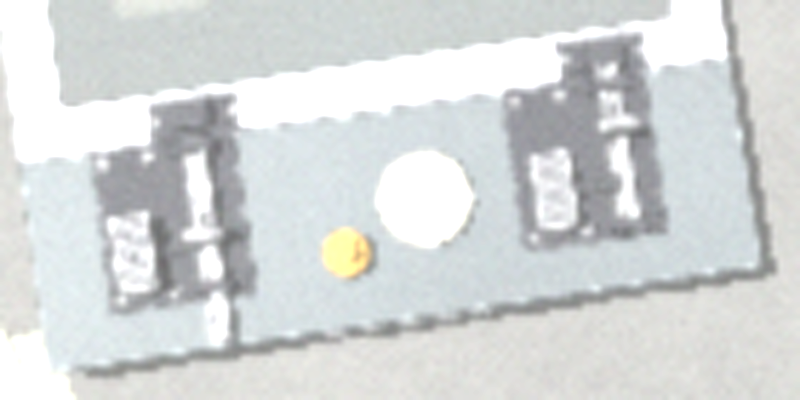

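View pics/s1.png

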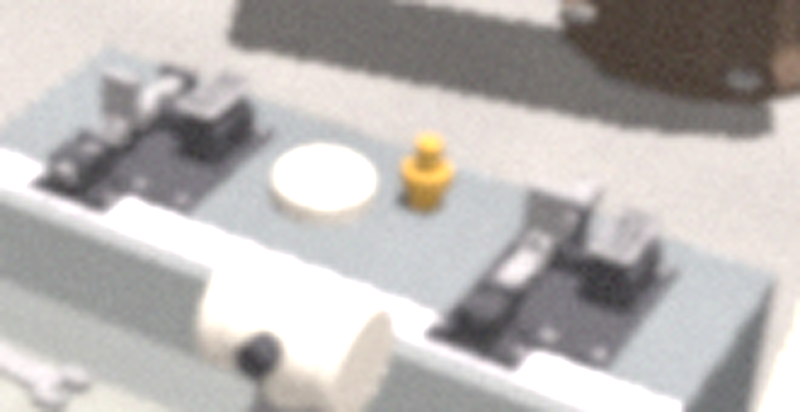

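The drawn-back bolt is the left one. Its bar tail is at crop (218,340), its lug at (203,236) and its catch plate at (133,252). Next I'll localise these points.

```bash
cat > h.py <<'E'
from plant import *
import numpy as np
def cast(s,u,v,z):
    R=np.array(s["R"]);t=np.array(s["t"]);c=-R.T@t
    d=R.T@np.array([(u-s["cx"])/s["fx"],(v-s["cy"])/s["fy"],1]);return c+d*(z-c[2])/d[2]
def proj(s,X):
    p=np.array(s["R"])@X+s["t"];return np.array([s["fx"]*p[0]/p[2]+s["cx"],s["fy"]*p[1]/p[2]+s["cy"]])
E
python3 - <<'E'
from h import *
s=snapshot("top");k=800/140
T=lambda u,v,z:cast(s,235+u/k-.5+.5/k,188+v/k-.5+.5/k,z)
lug=T(203,236,.178);cat=T(133,252,.162);tail=T(218,343,.144);head=T(196,150,.144)
fl=T(78,371,.12);fr=T(768,270,.12)
oc=T(553,188,.162)
for n in("lug","cat","tail","head","fl","fr","oc"):print(n,eval(n).round(4))
yb=np.degrees(np.arctan2(*(head-tail)[1::-1]));yl=np.degrees(np.arctan2(*(cat-lug)[1::-1]))-90
ye=np.degrees(np.arctan2(*(fl-fr)[1::-1]))-90;yc=np.degrees(np.arctan2(*(cat-oc)[1::-1]))-90
print(yb,yl,ye,yc,np.linalg.norm((cat-lug)[:2]))
# scene cross-check: where plate & lug points land
q=snapshot("scene");k2=800/165
for X in(cat,lug):
    print((proj(q,X)-[275,160]+.5)*k2)
E
```

```text
lug [0.4998 0.1682 0.178 ]
cat [0.4897 0.214  0.162 ]
tail [0.4329 0.1604 0.144 ]
head [0.5565 0.1773 0.144 ]
fl [0.4136 0.2529 0.12  ]
fr [ 0.485  -0.1944  0.12  ]
oc [ 0.534  -0.0526  0.162 ]
7.807209436681673 12.423032323541733 9.061682522997572 9.438421963718952 0.046936188679294506
[623.03906363 232.89903935]
[547.25048671 185.68967492]
```

```bash
python3 -m handwheel '[[-0.32,-0.49,0.98,0,0,0,0.74],[-0.32,-0.49,0.98,0,0,0,0.74],[-0.32,-0.49,0.98,0,0,0,0],[-0.32,-0.49,0.98,0,0,0,0],[-0.32,-0.49,0.98,0,0,0,0]]'
for i in 1 2 3 4; do python3 -m handwheel '[[-0.32,-0.49,0.98,0,0,0,0],[-0.32,-0.49,0.98,0,0,0,0],[-0.32,-0.49,0.98,0,0,0,0],[-0.32,-0.49,0.98,0,0,0,0],[-0.32,-0.49,0.98,0,0,0,0]]'; done
```

```text
clock: 0.82
tool_pos: [0.2383, -0.5114, 0.4045]
orientation: [180.0, -0.0, -171.5]
force: [0.5, -0.8, -0.8]
opening: 0.0431
gripper_force: 0.0
clock: 1.45
tool_pos: [0.2806, -0.3812, 0.4046]
orientation: [-180.0, 0.0, -171.5]
force: [-0.0, -0.2, 0.2]
opening: 0.0297
gripper_force: 0.0
clock: 2.08
tool_pos: [0.323, -0.2509, 0.4047]
orientation: [180.0, 0.0, -171.5]
force: [0.7, 0.5, 0.1]
opening: 0.0297
gripper_force: 0.0
clock: 2.7
tool_pos: [0.3654, -0.1207, 0.4047]
orientation: [180.0, 0.0, -171.5]
force: [0.2, -0.4, 0.3]
opening: 0.0297
gripper_force: 0.0
clock: 3.32
tool_pos: [0.4078, 0.0095, 0.4047]
orientation: [180.0, 0.0, -171.5]
force: [-0.4, -0.6, 0.1]
opening: 0.0301
gripper_force: 0.0
```

```bash
python3 -m handwheel '[[-0.32,-0.54,0.95,0,0,0,0],[-0.32,-0.54,0.95,0,0,0,0],[-0.32,-0.54,0.95,0,0,0,0],[-0.32,-0.54,0.95,0,0,0,0]]'
python3 -m handwheel '[[-0.32,-0.54,0.95,0,0,0,0],[-0.32,-0.54,0.95,0,0,0,0],[-0.32,-0.54,0.95,0,0,0,0],[-0.32,0,0,0.8,0,0,0],[-0.32,0,0,0,0,0,0]]'
python3 - <<'E'
from h import *
import cv2
o=get_obs();print(o["tool_pos"],o["orientation"])
q=snapshot("scene");t=snapshot("top")
f=lambda i,a:cv2.convertScaleAbs(cv2.resize(np.ascontiguousarray(i[:,:,::-1]),None,fx=a,fy=a,interpolation=cv2.INTER_CUBIC),alpha=1.5,beta=10)
a=f(q["color"][140:240,330:440],5.5)
cv2.imwrite("pics/s2.png",a)
E
```

```text
clock: 3.82
tool_pos: [0.4474, 0.1116, 0.4047]
orientation: [180.0, 0.0, -171.5]
force: [-0.7, -0.9, 0.4]
opening: 0.0296
gripper_force: 0.0
clock: 4.45
tool_pos: [0.4765, 0.1877, 0.3832]
orientation: [-179.9, -0.2, -171.5]
force: [0.7, -1.2, 0.3]
opening: 0.0296
gripper_force: 0.0
[0.47654753 0.18773155 0.38318362] [-1.79908020e+02 -1.72425166e-01 -1.71459891e+02]
```

View pics/s2.png

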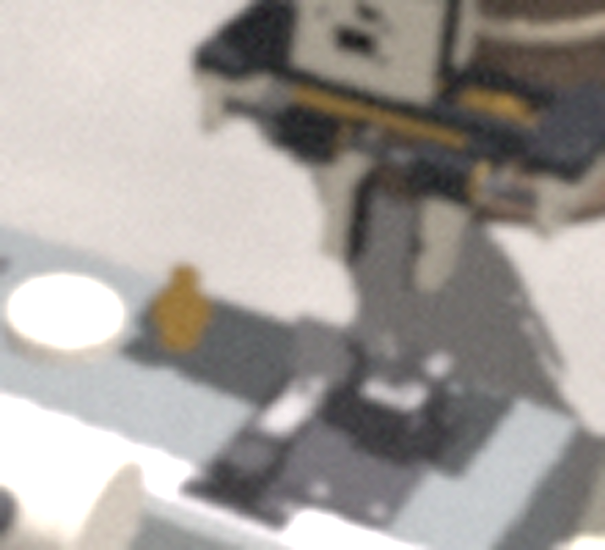

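The fingertips are at crop (340,255) and (433,285). They hang above and on the near side of the lug (318,345) and the catch plate (395,390), as planned. Now I'll descend carefully.

```bash
python3 -m handwheel '[[-0.32,0,0.03,0.5,0,0,0],[-0.32,0,0,0.4,0,0,0],[-0.32,0,0,0.3,0,0,0],[-0.32,0,0,0.2,0,0,0],[-0.32,0,0,0.1,0,0,0]]'
python3 - <<'E'
from h import *
import cv2
o=get_obs();print(o["tool_pos"],o["force"])
q=snapshot("scene")
i=np.ascontiguousarray(q["color"][170:230,360:430,::-1])
i=cv2.convertScaleAbs(cv2.resize(i,None,fx=9,fy=9,interpolation=cv2.INTER_CUBIC),alpha=1.8,beta=15)
cv2.imwrite("pics/s3.png",i)
y=np.radians(o["orientation"][2]);
for d in(-.025,.025):print((proj(q,o["tool_pos"]+np.array([np.sin(y)*d,-np.cos(y)*d,-.178]))-[360,170]+.5)*9)
E
```

```text
clock: 5.18
tool_pos: [0.4765, 0.1878, 0.3469]
orientation: [-180.0, -0.0, -171.5]
force: [0.3, -0.6, 0.7]
opening: 0.0298
gripper_force: 0.0
[0.47650507 0.18777854 0.34686612] [ 0.25569084 -0.60111629  0.73263728]
[270.21613412 246.16041308]
[420.39244924 297.75308168]
```

View pics/s3.png

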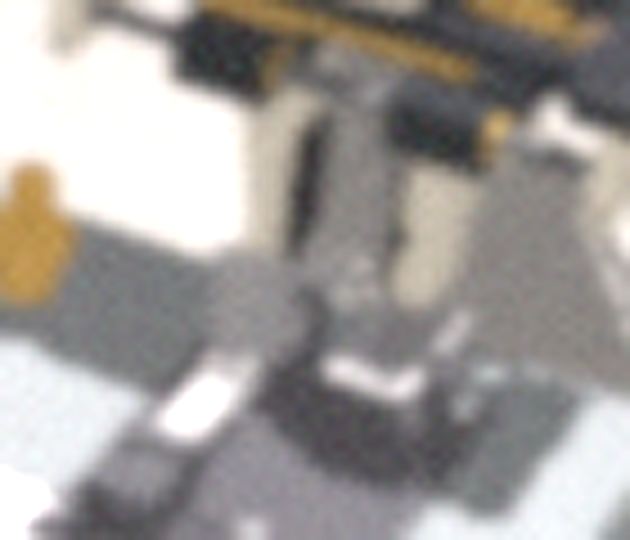

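The catch finger is over the near part of the plate at (415,300). The lug finger is behind the lug at (275,250) and below its top edge, with no contact yet. Now I'll press down in small steps.

```bash
for i in 1 2; do python3 -m handwheel '[[-0.32,0,0,0.12,0,0,0],[-0.32,0,0,0.12,0,0,0],[-0.32,0,0,0,0,0,0]]'; done
for i in 1 2; do python3 -m handwheel '[[-0.32,0,0,0.06,0,0,0],[-0.32,0,0,0,0,0,0]]'; done
```

```text
clock: 5.6
tool_pos: [0.4764, 0.1878, 0.341]
orientation: [-180.0, -0.0, -171.5]
force: [-0.5, -0.4, 0.5]
opening: 0.0298
gripper_force: 0.0
clock: 5.98
tool_pos: [0.4766, 0.1878, 0.3354]
orientation: [180.0, 0.0, -171.5]
force: [-2.5, -1.0, 4.6]
opening: 0.0299
gripper_force: 2.9
clock: 6.22
tool_pos: [0.4766, 0.1878, 0.3341]
orientation: [180.0, 0.0, -171.5]
force: [-1.2, -0.5, 6.5]
opening: 0.0302
gripper_force: 3.3
clock: 6.48
tool_pos: [0.4766, 0.1878, 0.3327]
orientation: [180.0, 0.0, -171.5]
force: [-2.3, -0.6, 7.6]
opening: 0.03
gripper_force: 3.6
```

```bash
for i in 1 2 ; do python3 -m handwheel '[[-0.32,0,0,0.06,0,0,0],[-0.32,0,0,0,0,0,0]]'; done
```

```text
clock: 6.72
tool_pos: [0.4766, 0.1878, 0.3322]
orientation: [180.0, 0.1, -171.4]
force: [-6.5, -1.2, 15.0]
opening: 0.0294
gripper_force: 7.5
clock: 6.98
tool_pos: [0.4766, 0.1878, 0.332]
orientation: [180.0, 0.1, -171.4]
force: [-10.9, -3.2, 26.1]
opening: 0.0298
gripper_force: 13.2
```

The catch is at its stop (z ≈ 0.332, 26 N). I'll ease off slightly and push in bolt +x, which is tool -x.

```bash
python3 -m handwheel '[[-0.32,-0.1,0,-0.02,0,0,0],[-0.32,-0.1,0,0,0,0,0],[-0.32,0,0,0,0,0,0]]'; python3 -m handwheel '[[-0.32,-0.1,0,0,0,0,0],[-0.32,-0.1,0,0,0,0,0],[-0.32,0,0,0,0,0,0]]'
```

```text
clock: 7.35
tool_pos: [0.4796, 0.1879, 0.332]
orientation: [-180.0, -0.2, -171.4]
force: [-22.6, -2.5, 33.9]
opening: 0.0295
gripper_force: 16.9
clock: 7.72
tool_pos: [0.4845, 0.1883, 0.332]
orientation: [-179.9, -0.2, -171.4]
force: [-21.8, -4.1, 33.9]
opening: 0.0296
gripper_force: 17.0
```

```bash
python3 -m handwheel '[[-0.32,-0.1,0,-0.04,0,0,0],[-0.32,-0.1,0,0,0,0,0],[-0.32,0,0,0,0,0,0]]'; python3 -m handwheel '[[-0.32,-0.1,0,0,0,0,0],[-0.32,-0.1,0,0,0,0,0],[-0.32,0,0,0,0,0,0]]'
```

```text
clock: 8.1
tool_pos: [0.4895, 0.1891, 0.3321]
orientation: [-179.9, -0.2, -171.4]
force: [-18.1, -3.4, 25.8]
opening: 0.0298
gripper_force: 13.3
clock: 8.48
tool_pos: [0.4943, 0.1897, 0.332]
orientation: [-179.9, -0.2, -171.4]
force: [-19.2, -3.3, 26.8]
opening: 0.0299
gripper_force: 13.2
```

```bash
for i in 1 2 3; do python3 -m handwheel '[[-0.32,-0.1,0,0,0,0,0],[-0.32,-0.1,0,0,0,0,0],[-0.32,0,0,0,0,0,0]]';done
```

```text
clock: 8.85
tool_pos: [0.4994, 0.1906, 0.332]
orientation: [-179.9, -0.2, -171.4]
force: [-17.4, -3.4, 24.7]
opening: 0.0296
gripper_force: 12.6
clock: 9.22
tool_pos: [0.5046, 0.1914, 0.332]
orientation: [-179.9, -0.2, -171.4]
force: [-16.0, -3.1, 22.7]
opening: 0.0294
gripper_force: 11.5
clock: 9.6
tool_pos: [0.5096, 0.1922, 0.3319]
orientation: [-179.9, -0.2, -171.4]
force: [-15.0, -3.7, 21.0]
opening: 0.0297
gripper_force: 10.9
```

```bash
for i in 1 2 3; do python3 -m handwheel '[[-0.32,-0.08,0,0,0,0,0],[-0.32,0,0,0,0,0,0]]';done
```

```text
clock: 9.85
tool_pos: [0.5114, 0.1924, 0.3319]
orientation: [-179.9, -0.2, -171.5]
force: [-16.5, -3.6, 21.6]
opening: 0.0298
gripper_force: 11.1
clock: 10.1
tool_pos: [0.5134, 0.1928, 0.3319]
orientation: [-179.9, -0.2, -171.4]
force: [-16.5, -1.6, 21.6]
opening: 0.0298
gripper_force: 10.9
clock: 10.35
tool_pos: [0.5155, 0.1931, 0.3318]
orientation: [-179.9, -0.2, -171.4]
force: [-14.9, -3.0, 21.3]
opening: 0.0299
gripper_force: 10.4
```

```bash
for i in 1 2; do python3 -m handwheel '[[-0.32,-0.08,0,0,0,0,0],[-0.32,0,0,0,0,0,0]]';done
python3 - <<'E'
from h import *
import cv2
q=snapshot("scene")
i=np.ascontiguousarray(q["color"][170:230,350:430,::-1])
i=cv2.convertScaleAbs(cv2.resize(i,None,fx=9,fy=9,interpolation=cv2.INTER_CUBIC),alpha=1.8,beta=15)
cv2.imwrite("pics/s4.png",i)
o=np.array([.5107,.1925,.12]);a=np.radians(8.5);c,s=np.cos(a),np.sin(a)
for x,y,z in((-18,-22,58),(14,-22,58),(22,-22,58),(7,24,34)):
    print(x,(proj(q,o+np.array([c*x-s*y,s*x+c*y,z])/1e3)-[350,170]+.5)*9)
E
```

```text
clock: 10.6
tool_pos: [0.5163, 0.1932, 0.3318]
orientation: [-179.9, -0.4, -171.5]
force: [-22.3, -1.8, 26.3]
opening: 0.0297
gripper_force: 14.9
clock: 10.85
tool_pos: [0.517, 0.1932, 0.3317]
orientation: [-179.9, -0.5, -171.5]
force: [-31.6, -0.4, 33.0]
opening: 0.03
gripper_force: 19.9
-18 [347.41979973 249.55561255]
14 [300.52615884 300.08326467]
22 [288.52316982 313.01642239]
7 [443.09634673 403.98606642]
```

View pics/s4.png

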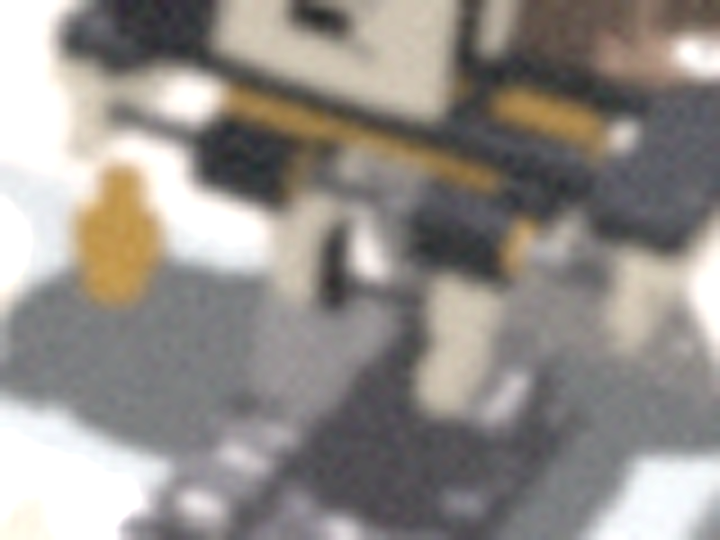

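The lug top at (315,305) matches the predicted home position, and the side force has risen against the hard stop. I'll lift straight up to release.

```bash
python3 -m handwheel '[[-0.32,0,0,-0.1,0,0,0],[-0.32,0,0,-0.1,0,0,0],[-0.32,0,0,-0.15,0,0,0],[-0.32,0,0,-0.2,0,0,0],[-0.32,0,0,0,0,0,0]]'
python3 -m handwheel '[[-0.32,0.15,0,0,0,0,0],[-0.32,0.1,0,-0.1,0,0,0],[-0.32,0,0,-0.5,0,0,0],[-0.32,0,0,-1,0,0,0],[-0.32,0,0,-1,0,0,0]]'
```

```text
clock: 11.52
tool_pos: [0.5175, 0.1931, 0.3414]
orientation: [-179.9, -0.6, -171.6]
force: [-16.2, 0.0, -0.9]
opening: 0.0297
gripper_force: 7.6
clock: 12.15
tool_pos: [0.5152, 0.1937, 0.4114]
orientation: [180.0, 0.1, -171.5]
force: [-0.2, -0.3, 0.0]
opening: 0.0302
gripper_force: 0.0
```

```bash
for i in 1 2 3; do python3 -m handwheel '[[-0.32,0.2,-1,-0.3,0,0,0],[-0.32,0.2,-1,-0.3,0,0,0],[-0.32,0.2,-1,-0.3,0,0,0],[-0.32,0.2,-1,-0.3,0,0,0],[-0.32,0.2,-1,-0.3,0,0,0]]'|head -2; done
python3 - <<'E'
from h import *
import cv2
q=snapshot("scene");t=snapshot("top")
f=lambda i:cv2.convertScaleAbs(cv2.resize(np.ascontiguousarray(i[:,:,::-1]),(800,300),interpolation=cv2.INTER_CUBIC),alpha=1.6,beta=15)
cv2.imwrite("pics/f.png",np.vstack([f(q["color"][178:240,275:440]),f(t["color"][200:253,235:375])]))
E
```

```text
clock: 12.78
tool_pos: [0.5083, 0.0645, 0.4476]
clock: 13.4
tool_pos: [0.5018, -0.0627, 0.4851]
clock: 14.02
tool_pos: [0.4954, -0.19, 0.5226]
```

View pics/f.png

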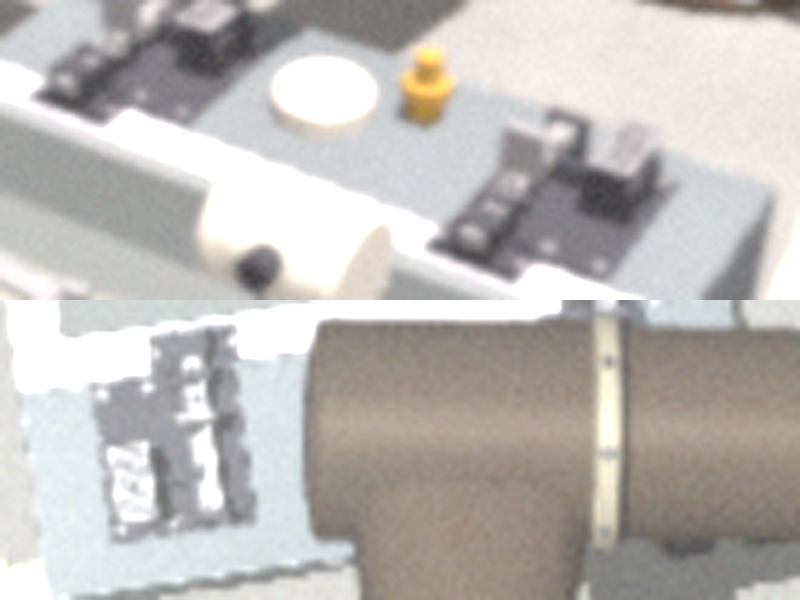

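The scene view shows the left bolt's bar through its keeper at (475,230) and its catch plate raised at (625,150). Both match the other bolt, and the cover and adaptor have not moved. I'm handing the job in.

```bash
python3 -m handwheel '[[-0.32,0,0,0,0,0,0],[-0.32,0,0,0,0,0,0]]'; python3 -c "
from plant import *
print(close_job())"
```

```text
clock: 14.38
tool_pos: [0.496, -0.1881, 0.5218]
orientation: [180.0, -0.0, -171.5]
force: [-0.8, 0.1, 0.4]
opening: 0.0302
gripper_force: 0.0
the job is handed in; nothing more can be done
None
```

The drawn-back (left) bolt was pushed to its stop with the catch held down, and the catch sprang up once released; the arm is clear, the other bolt, cover and adaptor look unmoved, and the job was handed in at about 14.4 s (no verdict was returned).

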